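# Lock a tube rack away in the sample locker

### The arm

A 6-joint arm with a two-finger parallel gripper is mounted at the origin on the work surface. World frame = base frame: x ahead of the robot, y to its left, z up, the work surface at z = 0. Lengths are in m, angles in rad, forces in N, time in s.
With the tool pointing down it reaches from about 0.25 to 0.8 m from the base axis. Payload 3.9 kg.
Tool frame: the origin (TCP) lies between the finger pads; the fingertips stand 11 mm ahead of it and the grasp point (between the pads) lies 8 mm behind it (bot.tip_extent is the z of the fingertips in the tool frame, in m); z points along the fingers, y is the direction in which the jaws open and shut (so a half turn about z gives the same grasp; the last joint's range is limited). The gripper opens to 85 mm and grips with 20 to 120 N. Pads are 22 mm wide; open, the fingers measure 114 mm over their backs; the gripper's body (76 mm by 85 mm) begins 54 mm behind the grasp point. The pads swing forward as they close: fully open they stand 13 mm farther back than shut.
Start: joints at [1.317, 0.26, -0.138, 1.173, 0, 1.571], TCP at [0.132, 0.508, 0.242] pointing down, gripper open.
Joint ranges: [-2.78, 2.78], [-0.83, 1.72], [-1.28, 1.37], [-1.9, 2.12], [-1.57, 1.48], [-3.14, 3.14]. Speed limits (rad/s): [2.57, 2.57, 3.14, 3.14, 3.14, 3.14].

### API

Orientations are given as a unit quaternion [w, x, y, z].
In Python, from bench import bot, vision gives the robot as it stands. The module is installed in compiled form; this text tells all that it offers.
- The arm moves only by the tool arm_command, never from a script. Its argument "deltas" is a list of rows, each an object with "slide": the shift along the tool's x, y, z in mm, a list of three; "turn": the turn, a rotation vector about the tool's x, y, z in degrees, a list of three. In form: [{"slide": [x, y, z], "turn": [ax, ay, az]}, ...]. A call has 1 to 10 rows; each row shifts and turns the commanded pose from where the row before left it, along the tool's axes as they then stand; what a row does not reach is not made up. A row lasts 1/12 s, in which the tool goes at most 41.7 mm and 7.16 degrees, less where a joint would pass 70% of its speed; a pose out of reach is approached as far as the arm can. A call with a gripper value outside its range is refused whole. "fingers" is the closure, from -1 (fully open) to 1 (shut), set as the call begins (left out, the last holds). The fingers move at their own pace and stop on an object; the grip force is fixed at half the most. Time passes only in rows, so rows that do not move let the fingers close. It gives the time, the measured TCP pose, the force and the opening at its end, in the units of the state.
- bot.read_state(): the state, without advancing time (a new reading comes with each control period).
- vision.get_image(name): name is "side" or "top"; returns a dict with "img" (480x640x3 uint8, blue, green, red), "fx", "fy", "cx", "cy" (pixels), "dist" ([k1, k2, p1, p2, k3] as OpenCV has them; the pictures are not rectified), "R" (3x3) and "t" (3): a world point X has camera coordinates R X + t. Camera axes: x right, y down, z forward; pixel columns grow to the right and rows downward; lengths in m; the calibration is good to about 2 mm. A picture is of the moment at which its call begins. There is no depth.
- bot.job_done(): hands the job in, once; it reports no verdict.
The state is a dict: "time_s": time; "joint_positions": joint angles; "joint_vel": joint speeds; "joint_efforts": joint torques, N m; "ee_pos": TCP position; "ee_rot": TCP orientation; "ft_force": force on the tool from outside, world axes, zero at the start; "wrist_torque": the same for the moment, N m; "opening": opening from 0.0 (shut) to 1.0 (fully open).
Only numpy, scipy, OpenCV 4.12 (cv2) and the standard library are available. Lean on these libraries where they do the work, as an engineer would, in place of code of your own. Each camera call takes 0.05 s, during which the arm holds its last target. There are 200 camera calls.

### The job

The sample locker's drawer stands open and its bolt has been left sticking out, where it would stop the drawer from shutting. Draw the bolt fully back, set the lime-green tube rack down gently and upright on the floor of the open drawer, then push the drawer fully shut and push the bolt across as far as it goes, so that it passes right through the keeper. Leave the white rack, the bottle and the tip box where they are.

Things in the scene. Friction and masses are not known exactly. Their poses are not given: they have to be found in the camera images.
- locker: Cream bench-top sample locker with a dark blue drawer, fixed to the bench; 200 mm wide, 200 mm deep, 130 mm high. Origin: middle of the lower front edge of the cream carcass, at bench height; x points into the locker (away from the drawer's front), y along the front (to the left seen from the robot), z up. The bolt lies on its top along y, 30 mm behind the carcass front.
- drawer (a joint): How far the drawer is pulled out, m: 0 shut, 0.155 fully out. It moves along the locker's -x as it opens; 1.5 N of friction, stays where it is left. Its dark blue front panel is 200 mm wide, 12 mm thick and reaches to 131 mm above the bench; its rear face meets the carcass front when shut.
- tray_floor (a point): Middle of the drawer's inner floor, 17 mm above the bench; moves with the drawer, axes as the locker's. Inside 160 mm (x) by 154 mm (y); side walls 40 mm above this floor. The inner front end is 80 mm towards -x from here; the part lying open in front of the carcass is as long as joint drawer reads. In the shut locker there are 103 mm from this floor to the roof.
- drawer_handle (a point): Middle of the drawer's steel bar handle: round bar 11 mm thick, 110 mm long along the locker's y, 35 mm in front of the drawer's front face and 100 mm above the bench. Moves with the drawer.
- bolt (a joint): Bolt position, m: 0 fully drawn back, 0.048 fully across; slides along the locker's +y as it grows; 2 N of friction, stays where it is left. With the drawer shut its tip meets the keeper at 0.013, comes out at the far side at 0.033 and stands 15 mm beyond at 0.048. With the drawer open and more than 0.013 it blocks the keeper's way.
- bolt_knob (a point): Middle of the bolt's red upright knob: a cylinder 16 mm across and 34 mm high, its underside 159 mm and its top 193 mm above the bench; all else on the locker stays below 158 mm. Moves with the bolt. When the bolt is fully back it lies 30 mm along the locker's x and 25 mm towards -y from the locker's origin.
- bolt_tip (a point): Tip of the bolt's steel rod (10 mm thick), 143 mm above the bench, 70 mm towards +y from the knob.
- keeper (a point): Middle of the brass keeper: a loop 20 mm long along y, 15 mm wide inside, top 157 mm above the bench, fixed to the drawer's front panel near its +y end and reaching 41 mm back from the panel's rear face. It moves with the drawer and lines up with the bolt when the drawer is shut.
- lime_rack: The lime-green tube rack to be locked away: 84 mm long (x) x 58 mm wide (y), block with capped tubes 42 mm high, central carrying handle along its x: a bar 64 mm long, 12 mm wide, 12 mm high, top 95 mm and bottom 83 mm above the rack's underside, on two posts 48 mm apart inside. Origin: centre of its underside, z up. About 0.18 kg.
- white_rack: A white tube rack of the same shape and size as the lime one, with orange and white caps, to be left alone. Origin: centre of its underside.
- bottle: White plastic bottle, 64 mm across, 160 mm high, to be left alone. Origin: centre of its underside.
- tip_box: Tip box, white with a blue lid, 122 x 84 x 62 mm, to be left alone. Origin: centre of its underside.
There are look-alikes about, which are no part of the job. Of the things that look like the lime_rack, the largest one is meant.

How it is judged:
By the outcome, as a careful person would: the job done as asked, in the order asked, and still so for the second after the job is handed in, with the robot touching nothing.
It also fails if it takes over 61 s, if anything falls off the work surface, if the arm or the gripper's body presses on something with over 40 N, if the wrist force passes 120 N, or if a joint passes its speed limit or range.

## Working session

There is one attempt and no reset: what is moved stays moved. The work goes in short steps, Python scripts to look and compute and a tool call to move; the robot and the scene stay as the last step left them, time stands still between calls to the robot, and variables do not carry over. Pictures are saved under pics/ and viewed, about 8 in all and at most 12, crops included, and the job is handed in when it is done.

Besides the shell and the picture viewer there is one more tool, called after "Request:" as a command line: name --argument value ..., lists and objects as JSON in quotes. arm_command: Moves the arm, as the interface text tells. Its arguments: {"type":"object","properties":{"deltas":{"type":"array","items":{"type":"object","properties":{"slide":{"type":"array","items":{"type":"number"}},"turn":{"type":"array","items":{"type":"number"}}}}},"fingers":{"type":"number"}},"required":["deltas"]}

```bash
mkdir -p pics; cat > h.py <<'E'
import numpy as np, cv2
from bench import bot, vision
def cam(n):
    d=vision.get_image(n); d['K']=np.array([[d['fx'],0,d['cx']],[0,d['fy'],d['cy']],[0,0,1.]])
    d['dist']=np.array(d['dist'],float); d['R']=np.array(d['R']); d['t']=np.array(d['t']); return d
def ray(d,uv):
    p=cv2.undistortPoints(np.array([[uv]],float),d['K'],d['dist'])[0,0]
    return -d['R'].T@d['t'], d['R'].T@np.array([p[0],p[1],1.])
def onz(d,uv,z):
    o,r=ray(d,uv); return (o+r*(z-o[2])/r[2]).round(4)
def proj(d,P):
    return cv2.projectPoints(np.array(P,float).reshape(-1,3),cv2.Rodrigues(d['R'])[0],d['t'],d['K'],d['dist'])[0][:,0].round(1)
def tri(a,ua,b,ub):
    o1,r1=ray(a,ua);o2,r2=ray(b,ub)
    s=np.linalg.lstsq(np.c_[r1,-r2],o2-o1,rcond=None)[0]
    p,q=o1+s[0]*r1,o2+s[1]*r2; return ((p+q)/2).round(4), np.linalg.norm(p-q).round(4)
E
python3 - <<'E'
from h import *
for n in('side','top'):
    d=cam(n);cv2.imwrite(f'pics/{n}0.png',d['img']);print(n,d['fx'],(-d['R'].T@d['t']).round(3),d['R'].round(2).tolist())
s=bot.read_state();print(s)
E
```

```text
side 459.21733611198994 [ 0.366 -0.888  0.842] [[0.98, -0.2, 0.0], [-0.12, -0.62, -0.78], [0.16, 0.76, -0.63]]
top 516.684076944773 [ 0.468 -0.037  1.146] [[0.02, -1.0, 0.0], [-1.0, -0.02, -0.05], [0.05, -0.0, -1.0]]
{'time_s': 0.1, 'joint_positions': array([ 1.31697932e+00,  2.60636188e-01, -1.39276165e-01,  1.17267582e+00,
        4.95774289e-05,  1.57081668e+00]), 'joint_vel': array([-0.00087642,  0.00017616,  0.00237092, -0.00034469,  0.00199269,
       -0.00171588]), 'joint_efforts': array([ 7.87259396e-04, -4.06508732e+01,  2.54527348e+01,  1.01248990e-02,
        4.20372839e-05, -1.05817998e-05]), 'ee_pos': array([0.13166207, 0.50760191, 0.24152508]), 'ee_rot': array([-1.37975852e-04,  1.26578184e-01,  9.91956229e-01, -8.85583606e-04]), 'ft_force': array([-0.19715639, -0.80983746,  0.74941201]), 'wrist_torque': array([ 0.00792863, -0.01813271,  0.00226651]), 'opening': 1.0035442195032591}
```

View pics/top0.png

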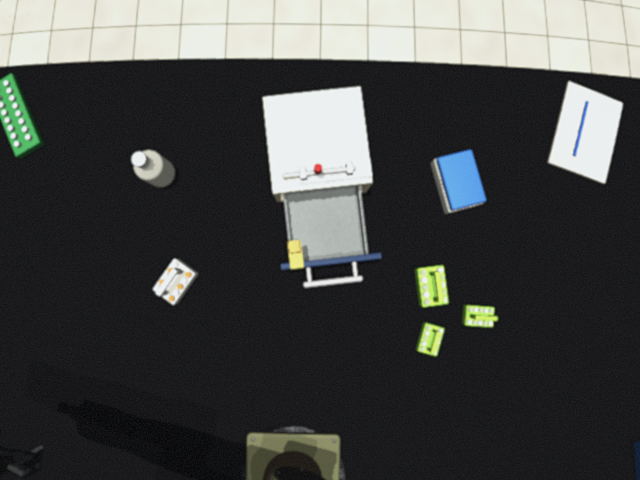

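View pics/side0.png

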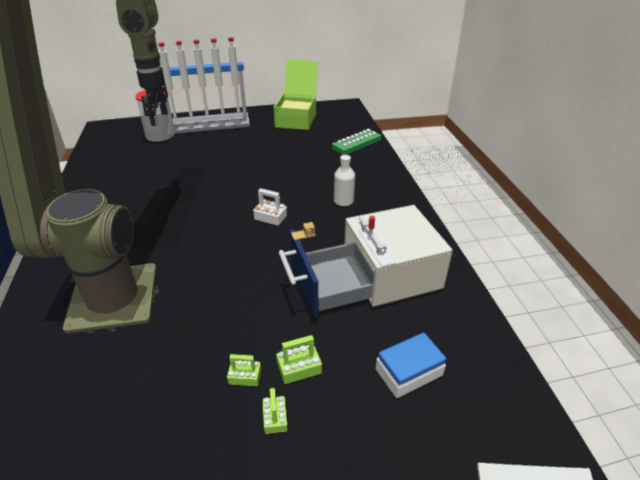

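The top view shows the locker at (318,140), the red knob at (318,168), the drawer front near (330,262) and the handle near (333,282). The largest lime rack is at (432,286), with smaller look-alikes at (480,317) and (431,340). The side view agrees, with the big rack at (299,358) and the knob at (371,222).

```bash
python3 - <<'E'
from h import *
T=cam('top');S=cam('side')
def comps(d,lo,hi,amin,bgr=False):
    h=d['img'] if bgr else cv2.cvtColor(d['img'],cv2.COLOR_BGR2HSV)
    m=cv2.inRange(h,np.array(lo),np.array(hi)); 
    c=[x for x in cv2.findContours(m,cv2.RETR_EXTERNAL,cv2.CHAIN_APPROX_NONE)[0] if cv2.contourArea(x)>=amin]
    out=[]
    for x in c:
        M=cv2.moments(x); out.append((M['m00'],(M['m10']/M['m00'],M['m01']/M['m00']),cv2.minAreaRect(x),x))
    return sorted(out,key=lambda q:-q[0])
for n,d in(('T',T),('S',S)):
    for nm,lo,hi,a in(('lime',(30,90,70),(45,255,255),60),('red',(0,150,70),(8,255,255),12),('blue',(105,110,30),(125,255,255),100)):
        for q in comps(d,lo,hi,a)[:5]: print(n,nm,q[0],np.round(q[1],1),np.round(cv2.boxPoints(q[2]),1).tolist())
# carcass top
for q in comps(T,(170,180,180),(255,255,255),3000,True):
    if 200<q[1][0]<420 and q[1][1]<220:
        b=cv2.approxPolyDP(q[3],8,True)[:,0]; print('carc',b.tolist()); r=cv2.boxPoints(q[2]);print(r.round(1).tolist(),[onz(T,p,.13).tolist() for p in r])
for nm,d,(x0,y0,x1,y1) in(('T',T,(255,75,455,315)),('S',S,(230,190,460,390))):
    cv2.imwrite(f'pics/c{nm}.png',cv2.resize(d['img'][y0:y1,x0:x1],None,fx=2.5 if nm=='S' else 2.5,fy=2.5,interpolation=cv2.INTER_CUBIC))
E
```

```text
T lime 1093.0 [431.6 286.3] [[414.5, 267.29998779296875], [444.20001220703125, 263.6000061035156], [449.29998779296875, 304.20001220703125], [419.6000061035156, 307.8999938964844]]
T lime 589.0 [429.2 339. ] [[415.1000061035156, 351.20001220703125], [423.3999938964844, 320.8999938964844], [445.29998779296875, 326.8999938964844], [437.0, 357.20001220703125]]
T lime 385.0 [478.5 315.5] [[462.0, 325.6000061035156], [463.6000061035156, 303.6000061035156], [499.0, 306.29998779296875], [497.29998779296875, 328.29998779296875]]
T red 32.0 [317.6 168.4] [[315.0, 165.0], [320.0, 165.0], [320.0, 172.0], [315.0, 172.0]]
T blue 1998.5 [461.5 178.4] [[435.6000061035156, 155.8000030517578], [472.0, 145.6999969482422], [487.5, 201.3000030517578], [451.1000061035156, 211.39999389648438]]
T blue 209.5 [357.8 258.9] [[309.5, 261.6000061035156], [380.5, 251.5], [381.6000061035156, 259.1000061035156], [310.6000061035156, 269.20001220703125]]
T blue 150.5 [637.  458.6] [[633.0, 441.0], [639.0, 441.0], [639.0, 479.0], [633.0, 479.0]]
S lime 2303.5 [297.3  96. ] [[272.1000061035156, 127.80000305175781], [2
[... 1032 characters left out ...]
1] [[280.6000061035156, 240.0], [297.1000061035156, 233.0], [330.20001220703125, 311.6000061035156], [313.70001220703125, 318.5]]
S blue 516.0 [  4.5 245.8] [[0.0, 281.0], [0.0, 201.0], [14.0, 201.0], [14.0, 281.0]]
carc [[0, 0], [0, 65], [272, 56], [639, 77], [639, 0]]
[[-0.0, 0.0], [639.0, 0.0], [639.0, 77.0], [0.0, 77.0]] [[1.0634, 0.6857, 0.13], [1.0934, -0.7841, 0.13], [0.8983, -0.7551, 0.13], [0.8723, 0.6537, 0.13]]
carc [[359, 87], [263, 97], [274, 193], [371, 182]]
[[261.70001220703125, 96.5999984741211], [361.5, 85.5], [372.20001220703125, 182.1999969482422], [272.5, 193.3000030517578]] [[0.8143, 0.0702, 0.13], [0.8411, -0.132, 0.13], [0.6418, -0.1543, 0.13], [0.6163, 0.0436, 0.13]]
```

View pics/cT.png

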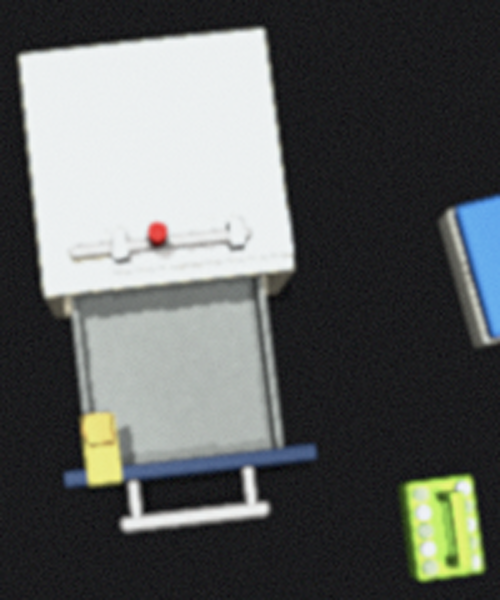

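View pics/cS.png

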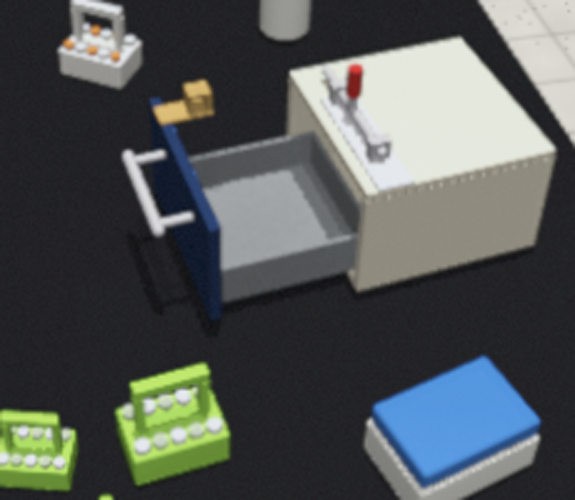

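```bash
python3 - <<'E'
from h import *
T=cam('top');S=cam('side')
print('knob',tri(T,(317.6,168.4),S,(371.3,221.9)),onz(T,(317.6,168.4),.18))
t=lambda u,v:(255+u/2.5,75+v/2.5); s=lambda u,v:(230+u/2.5,190+v/2.5)
yaw=.13;R=np.array([[np.cos(yaw),-np.sin(yaw)],[np.sin(yaw),np.cos(yaw)]]);O=np.array([.629,-.0553])
L=lambda p:(R.T@(np.array(p)[:2]-O)).round(4)
print('handle',[ (onz(T,t(*p),.1),L(onz(T,t(*p),.1))) for p in((122,523),(270,508))])
print('panel rear top', [L(onz(T,t(*p),.131)) for p in((315,446),(316,458))])
print('knob L',L(onz(T,(317.6,168.4),.18)))
print('rack bar',tri(T,t(461,530),S,s(170,378)),[onz(T,t(*p),.095).tolist() for p in((455,492),(468,568))],[onz(S,s(*p),.09).tolist() for p in((133,386),(209,372))])
# block top 4 corners top view z=.04
print('block',[onz(T,t(*p),.036).tolist() for p in((405,485),(470,476),(484,568),(416,580))])
print('drop px knob',proj(T,[[.662,-.0762,.176]]))
E
```

```text
knob (array([ 0.6584, -0.0448,  0.1763]), np.float64(0.0002)) [ 0.6578 -0.0448  0.18  ]
handle [(array([ 0.4366, -0.0211,  0.1   ]), array([-0.1863,  0.0589])), (array([ 0.4505, -0.1407,  0.1   ]), array([-0.1881, -0.0615]))]
panel rear top [array([-0.1428, -0.0997]), array([-0.1523, -0.0994])]
knob L [0.0299 0.0067]
rack bar (array([ 0.4352, -0.2995,  0.0935]), np.float64(0.002)) [[0.4654, -0.2937, 0.095], [0.4032, -0.3052, 0.095]] [[0.4058, -0.2992, 0.09], [0.469, -0.297, 0.09]]
block [[0.4708, -0.2641, 0.036], [0.4792, -0.3213, 0.036], [0.3996, -0.3344, 0.036], [0.3888, -0.2746, 0.036]]
drop px knob [[334.1 166.9]]
```

Request:
arm_command --deltas '[{"turn": [0,0,-5.5],"slide": [0,0,0]},{"turn": [0,0,-5.5],"slide": [0,0,0]},{"turn": [0,0,-5.5],"slide": [0,0,0]},{"turn": [0,0,-5.5],"slide": [0,0,0]},{"slide": [-22.5,-30.8,0],"turn": [0,0,0]},{"slide": [-22.5,-30.8,0],"turn": [0,0,0]},{"slide": [-22.5,-30.8,0],"turn": [0,0,0]},{"slide": [-22.5,-30.8,0],"turn": [0,0,0]},{"slide": [-22.5,-30.8,0],"turn": [0,0,0]},{"slide": [-22.5,-30.8,0],"turn": [0,0,0]}]' --fingers 0.4

```text
time_s: 1.13
ee_pos: [0.2905, 0.341, 0.2424]
ee_rot: [0.0, -0.065, 0.998, 0.0]
ft_force: [1.1, -0.1, -0.5]
opening: 0.299
```

Request:
arm_command --deltas '[{"slide": [-22.5,-30.8,0],"turn": [0,0,0]},{"slide": [-22.5,-30.8,0],"turn": [0,0,0]},{"slide": [-22.5,-30.8,0],"turn": [0,0,0]},{"slide": [-22.5,-30.8,0],"turn": [0,0,0]},{"slide": [-22.5,-30.8,0],"turn": [0,0,0]},{"slide": [-22.5,-30.8,0],"turn": [0,0,0]},{"slide": [-22.5,-30.8,0],"turn": [0,0,0]},{"slide": [-22.5,-30.8,0],"turn": [0,0,0]},{"slide": [-22.5,-30.8,0],"turn": [0,0,0]},{"slide": [-22.5,-30.8,0],"turn": [0,0,0]}]'

```text
time_s: 1.97
ee_pos: [0.5538, 0.0645, 0.2423]
ee_rot: [0.0, -0.065, 0.998, 0.0]
ft_force: [0.5, 0.3, 0.4]
opening: 0.3
```

```bash
cat >> h.py <<'E'
from scipy.spatial.transform import Rotation as Ro
YAW=.13;O=np.array([.629,-.0553,0]);RL=Ro.from_euler('z',YAW).as_matrix()
def W(l): return O+RL@np.array(l,float)
def go(target,yaw=YAW):
    s=bot.read_state();w,x,y,z=s['ee_rot'];R=Ro.from_quat([x,y,z,w]).as_matrix()
    g=np.array([[-1,0,0],[0,1,0],[0,0,-1.]]); Rt=Ro.from_euler('z',yaw).as_matrix()@g
    print('slide mm',(R.T@(np.array(target)-s['ee_pos'])*1e3).round(1),'turn deg',np.degrees(Ro.from_matrix(R.T@Rt).as_rotvec()).round(2))
def st():
    s=bot.read_state();print('t',s['time_s'],'pos',s['ee_pos'].round(4),'L',(RL.T@(s['ee_pos']-O)).round(4),'F',s['ft_force'].round(1),'op',round(s['opening'],3))
E
python3 - <<'E'
from h import *
st();go([.658,-.0448,.176])
E
```

```text
t 1.9667 pos [0.5538 0.0645 0.2423] L [-0.0591  0.1286  0.2423] F [0.5 0.3 0.4] op 0.3
slide mm [ -89.2 -121.9   66.3] turn deg [ 0.01  0.01 -0.01]
```

Request:
arm_command --deltas '[{"slide": [-22.3,-30.5,0],"turn": [0,0,0]},{"slide": [-22.3,-30.5,0],"turn": [0,0,0]},{"slide": [-22.3,-30.5,0],"turn": [0,0,0]},{"slide": [-22.3,-30.5,0],"turn": [0,0,0]},{"slide": [0,0,0],"turn": [0,0,0]},{"slide": [0,0,15],"turn": [0,0,0]},{"slide": [0,0,15],"turn": [0,0,0]}]'

```text
time_s: 2.55
ee_pos: [0.6581, -0.0439, 0.2123]
ee_rot: [0.001, -0.064, 0.998, -0.0]
ft_force: [-0.5, 0.3, -0.5]
opening: 0.298
```

```bash
python3 - <<'E'
from h import *
st();go([.658,-.0448,.175])
S=cam('side');T=cam('top')
a=S['img'][120:280,300:460];b=T['img'][90:250,240:400]
cv2.imwrite('pics/k.png',cv2.resize(np.hstack([a,b]),None,fx=2.5,fy=2.5,interpolation=cv2.INTER_CUBIC))
E
```

```text
t 2.55 pos [ 0.6581 -0.0439  0.2123] L [0.0303 0.0076 0.2123] F [-0.5  0.3 -0.5] op 0.298
slide mm [ 0.2 -0.9 37.3] turn deg [-0.01  0.1  -0.07]
```

View pics/k.png

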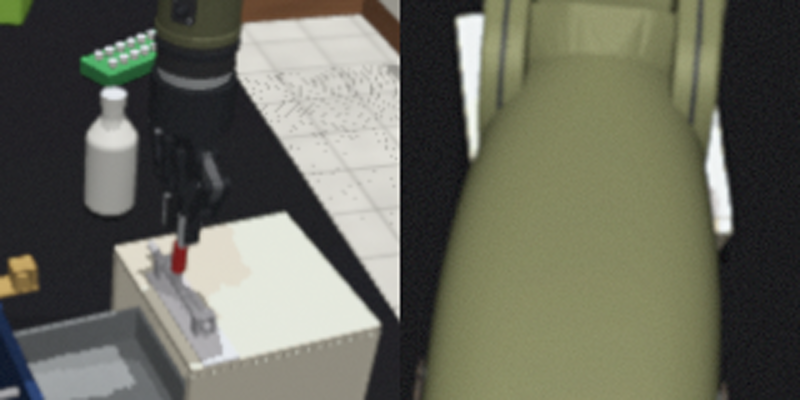

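The side crop shows the fingers directly above the red knob, at about (180,245) in the crop. Next I lower the fingers, watching the force.

Request:
arm_command --deltas '[{"slide": [0,-0.9,6],"turn": [0,0,0]},{"slide": [0,0,6],"turn": [0,0,0]},{"slide": [0,0,6],"turn": [0,0,0]},{"slide": [0,0,6],"turn": [0,0,0]},{"slide": [0,0,6],"turn": [0,0,0]},{"slide": [0,0,6],"turn": [0,0,0]},{"slide": [0,0,0],"turn": [0,0,0]}]'

```text
time_s: 3.23
ee_pos: [0.6562, -0.0439, 0.1747]
ee_rot: [-0.001, -0.065, 0.998, 0.0]
ft_force: [0.6, -0.2, -0.8]
opening: 0.3
```

Request:
arm_command --deltas '[{"slide": [0,-5,0],"turn": [0,0,0]},{"slide": [0,-5,0],"turn": [0,0,0]},{"slide": [0,-5,0],"turn": [0,0,0]},{"slide": [0,-5,0],"turn": [0,0,0]},{"slide": [0,-5,0],"turn": [0,0,0]},{"slide": [0,-5,0],"turn": [0,0,0]}]'

```text
time_s: 3.73
ee_pos: [0.6608, -0.0742, 0.1762]
ee_rot: [-0.0, -0.065, 0.998, 0.0]
ft_force: [-1.2, 2.4, -2.1]
opening: 0.304
```

Request:
arm_command --deltas '[{"slide": [0,-3,0],"turn": [0,0,0]},{"slide": [0,-2,0],"turn": [0,0,0]},{"slide": [0,0,0],"turn": [0,0,0]}]'

```text
time_s: 3.98
ee_pos: [0.6619, -0.0796, 0.1765]
ee_rot: [0.0, -0.065, 0.998, -0.0]
ft_force: [0.7, 0.2, -0.1]
opening: 0.303
```

Request:
arm_command --deltas '[{"slide": [0,-2,0],"turn": [0,0,0]},{"slide": [0,0,0],"turn": [0,0,0]}]'

```text
time_s: 4.15
ee_pos: [0.6621, -0.0801, 0.1766]
ee_rot: [0.0, -0.065, 0.998, 0.001]
ft_force: [-0.8, 3.5, -0.7]
opening: 0.294
```

Request:
arm_command --deltas '[{"slide": [0,-1,0],"turn": [0,0,0]},{"slide": [0,0,0],"turn": [0,0,0]}]'

```text
time_s: 4.32
ee_pos: [0.6621, -0.0802, 0.1765]
ee_rot: [0.0, -0.066, 0.998, 0.001]
ft_force: [-1.3, 6.4, -0.5]
opening: 0.299
```

Request:
arm_command --deltas '[{"slide": [0,4,0],"turn": [0,0,0]},{"slide": [0,0,-20],"turn": [0,0,0]},{"slide": [0,0,-25],"turn": [0,0,0]},{"slide": [0,0,-25],"turn": [0,0,0]},{"slide": [25.4,-18.8,0],"turn": [0,0,0]},{"slide": [25.4,-18.8,0],"turn": [0,0,0]},{"slide": [25.4,-18.8,0],"turn": [0,0,0]},{"slide": [25.4,-18.8,0],"turn": [0,0,0]},{"slide": [25.4,-18.8,0],"turn": [0,0,0]},{"slide": [25.4,-18.8,0],"turn": [0,0,0]}]'

```text
time_s: 5.15
ee_pos: [0.5243, -0.2112, 0.247]
ee_rot: [0.001, -0.065, 0.998, -0.002]
ft_force: [0.6, -0.8, -0.1]
opening: 0.303
```

Request:
arm_command --deltas '[{"slide": [25.4,-18.8,0],"turn": [0,0,0]},{"slide": [25.4,-18.8,0],"turn": [0,0,0]},{"slide": [25.4,-18.8,0],"turn": [0,0,0]},{"slide": [25.4,-20,0],"turn": [0,0,-0.5]},{"slide": [0,0,25],"turn": [0,0,0]},{"slide": [0,0,25],"turn": [0,0,0]},{"slide": [0,0,0],"turn": [0,0,0]}]' --fingers -0.2

```text
time_s: 5.73
ee_pos: [0.4313, -0.2981, 0.1929]
ee_rot: [-0.003, -0.068, 0.998, 0.001]
ft_force: [-0.2, 0.8, -1.2]
opening: 0.6
```

```bash
python3 - <<'E'
from h import *
st();go([.435,-.299,.081],.138)
S=cam('side');T=cam('top')
a=S['img'][240:400,230:390];b=T['img'][90:250,240:400]
print(proj(S,bot.read_state()['ee_pos']))
cv2.imwrite('pics/r.png',cv2.resize(np.hstack([a,b]),None,fx=2.5,fy=2.5,interpolation=cv2.INTER_CUBIC))
m=cv2.inRange(cv2.cvtColor(T['img'],cv2.COLOR_BGR2HSV),(0,150,70),(8,255,255))[100:200,250:380]
v,u=np.nonzero(m);
p=onz(T,(u.mean()+250,v.mean()+100),.18);print('knob L',len(u),(RL.T@(p-O)).round(4))
E
```

```text
t 5.7333 pos [ 0.4313 -0.2981  0.1929] L [-0.2275 -0.2151  0.1929] F [-0.2  0.8 -1.2] op 0.6
slide mm [ -4.1  -1.7 111.9] turn deg [ 0.14 -0.31 -0.06]
[[294.9 306.6]]
knob L 43 [ 0.0301 -0.0254  0.18  ]
```

View pics/r.png

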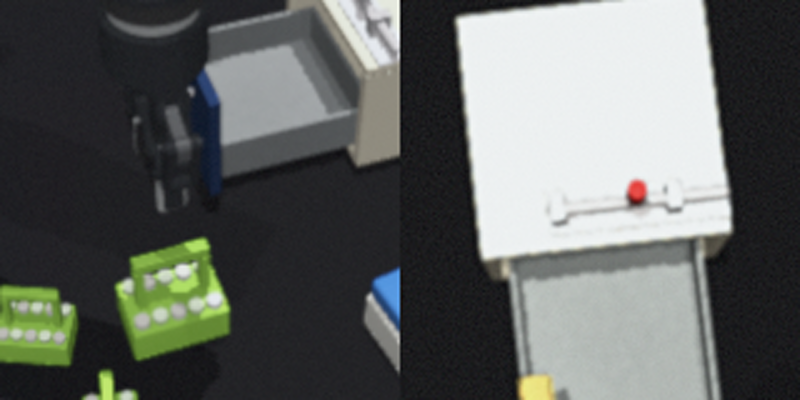

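The bolt is fully back (knob at local y = -25.4 mm) and the gripper is above the large lime rack. I go down to grip the handle.

Request:
arm_command --deltas '[{"slide": [-4,-1.7,15],"turn": [0,-0.3,0]},{"slide": [0,0,15],"turn": [0,0,0]},{"slide": [0,0,15],"turn": [0,0,0]},{"slide": [0,0,15],"turn": [0,0,0]},{"slide": [0,0,15],"turn": [0,0,0]},{"slide": [0,0,12],"turn": [0,0,0]},{"slide": [0,0,12],"turn": [0,0,0]},{"slide": [0,0,12],"turn": [0,0,0]},{"slide": [0,0,0],"turn": [0,0,0]}]'

```text
time_s: 6.58
ee_pos: [0.4394, -0.2993, 0.0851]
ee_rot: [0.002, -0.07, 0.998, -0.0]
ft_force: [-0.6, 0.8, -1.1]
opening: 0.601
```

Request:
arm_command --deltas '[{"slide": [0,0,0],"turn": [0,0,0]},{"slide": [0,0,0],"turn": [0,0,0]},{"slide": [0,0,0],"turn": [0,0,0]},{"slide": [0,0,0],"turn": [0,0,0]},{"slide": [0,0,0],"turn": [0,0,0]},{"slide": [0,0,0],"turn": [0,0,0]},{"slide": [0,0,0],"turn": [0,0,0]}]' --fingers 1

```text
time_s: 7.17
ee_pos: [0.44, -0.2995, 0.0866]
ee_rot: [0.004, -0.069, 0.998, -0.0]
ft_force: [0.4, 1.6, 6.5]
opening: 0.126
```

Request:
arm_command --deltas '[{"slide": [0,0,-10],"turn": [0,0,0]},{"slide": [0,0,-20],"turn": [0,0,0]},{"slide": [0,0,-30],"turn": [0,0,0]},{"slide": [0,0,-30],"turn": [0,0,0]},{"slide": [0,0,-30],"turn": [0,0,0]},{"slide": [0,0,-30],"turn": [0,0,0]},{"slide": [0,0,-20],"turn": [0,0,0]},{"slide": [0,0,0],"turn": [0,0,0]},{"slide": [0,0,0],"turn": [0,0,0]}]'

```text
time_s: 7.92
ee_pos: [0.4385, -0.3001, 0.2565]
ee_rot: [0.004, -0.069, 0.998, -0.001]
ft_force: [-0.2, 1.1, -1.5]
opening: 0.126
```

```bash
python3 - <<'E'
from h import *
st();go(W([-.07,0,.245]))
S=cam('side')
cv2.imwrite('pics/l.png',cv2.resize(S['img'][160:400,200:440],None,fx=2.5,fy=2.5,interpolation=cv2.INTER_CUBIC))
E
```

```text
t 7.9167 pos [ 0.4385 -0.3001  0.2565] L [-0.2206 -0.218   0.2565] F [-0.2  1.1 -1.5] op 0.126
slide mm [-152.4  216.7   12.1] turn deg [-0.13  0.4   0.5 ]
```

View pics/l.png

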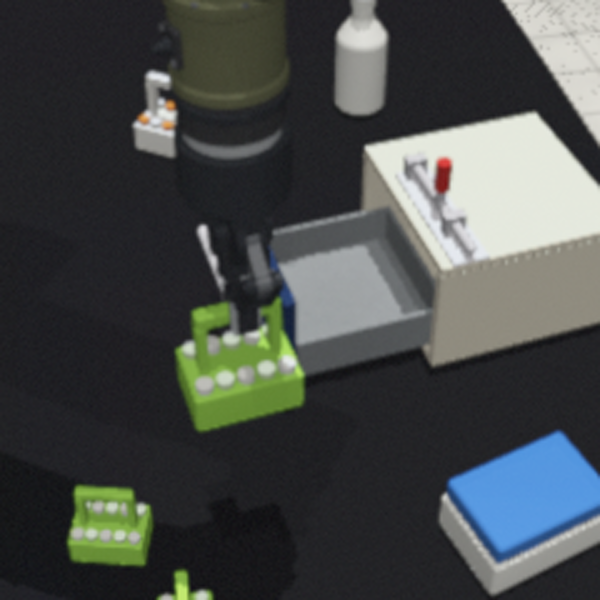

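The rack is held upright, with its handle in the jaws (opening 0.126, about 11 mm). I carry it over the drawer.

Request:
arm_command --deltas '[{"slide": [-15.5,21.7,0],"turn": [0,0.4,0.5]},{"slide": [-15.5,21.7,0],"turn": [0,0,0]},{"slide": [-15.5,21.7,0],"turn": [0,0,0]},{"slide": [-15.5,21.7,0],"turn": [0,0,0]},{"slide": [-15.5,21.7,0],"turn": [0,0,0]},{"slide": [-15.5,21.7,0],"turn": [0,0,0]},{"slide": [-15.5,21.7,0],"turn": [0,0,0]},{"slide": [-15.5,21.7,0],"turn": [0,0,0]},{"slide": [-15.5,21.7,0],"turn": [0,0,0]},{"slide": [-15.5,21.7,0],"turn": [0,0,0]}]'

```text
time_s: 8.8
ee_pos: [0.5624, -0.0628, 0.2526]
ee_rot: [-0.003, -0.065, 0.998, 0.0]
ft_force: [-0.1, -1.2, -1.4]
opening: 0.123
```

Request:
arm_command --deltas '[{"slide": [0,0,0],"turn": [0,0,0]},{"slide": [0,0,0],"turn": [0,0,0]},{"slide": [0,0,0],"turn": [0,0,0]}]'

```text
time_s: 9.05
ee_pos: [0.5621, -0.0642, 0.2534]
ee_rot: [-0.003, -0.065, 0.998, -0.0]
ft_force: [-0.1, 0.6, -1.7]
opening: 0.126
```

```bash
python3 - <<'E'
from h import *
st();go(W([-.068,0,.112]))
S=cam('side');T=cam('top')
a=S['img'][160:340,220:400];b=T['img'][150:330,240:420]
cv2.imwrite('pics/o.png',cv2.resize(np.hstack([a,b]),None,fx=2.2,fy=2.2,interpolation=cv2.INTER_CUBIC))
E
```

```text
t 9.05 pos [ 0.5621 -0.0642  0.2534] L [-6.740e-02 -2.000e-04  2.534e-01] F [-0.1  0.6 -1.7] op 0.126
slide mm [-2.000e-01  1.000e-01  1.414e+02] turn deg [ 0.01 -0.32  0.03]
```

View pics/o.png

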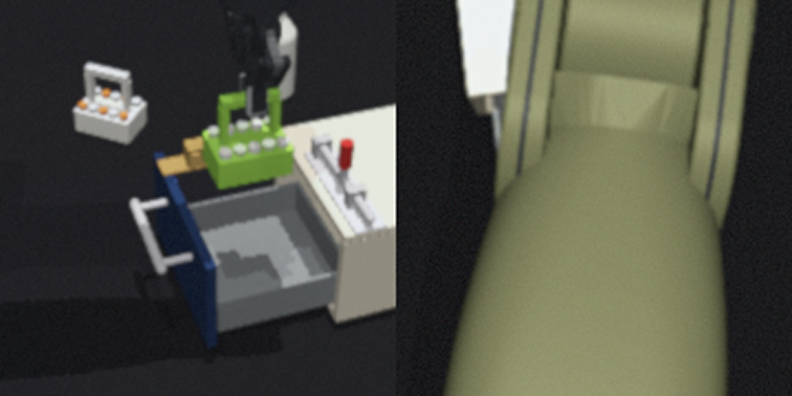

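The side crop shows the rack upright above the middle of the open drawer, clear of the keeper at (185,158). I lower it.

Request:
arm_command --deltas '[{"slide": [0,0,15],"turn": [0,-0.3,0]},{"slide": [0,0,18],"turn": [0,0,0]},{"slide": [0,0,18],"turn": [0,0,0]},{"slide": [0,0,18],"turn": [0,0,0]},{"slide": [0,0,18],"turn": [0,0,0]},{"slide": [0,0,18],"turn": [0,0,0]},{"slide": [0,0,18],"turn": [0,0,0]},{"slide": [0,0,12],"turn": [0,0,0]},{"slide": [0,0,5],"turn": [0,0,0]},{"slide": [0,0,0],"turn": [0,0,0]}]'

```text
time_s: 9.98
ee_pos: [0.5622, -0.0648, 0.1138]
ee_rot: [0.0, -0.064, 0.998, 0.0]
ft_force: [-0.4, -1.1, -0.8]
opening: 0.127
```

Request:
arm_command --deltas '[{"slide": [0,0,2],"turn": [0,0,0]},{"slide": [0,0,2],"turn": [0,0,0]},{"slide": [0,0,0],"turn": [0,0,0]}]'

```text
time_s: 10.23
ee_pos: [0.5643, -0.0643, 0.1118]
ee_rot: [0.002, -0.065, 0.998, -0.0]
ft_force: [-0.5, 0.8, -1.4]
opening: 0.127
```

Request:
arm_command --deltas '[{"slide": [0,0,1.5],"turn": [0,0,0]},{"slide": [0,0,0],"turn": [0,0,0]}]'

```text
time_s: 10.4
ee_pos: [0.5641, -0.064, 0.11]
ee_rot: [0.002, -0.065, 0.998, 0.0]
ft_force: [0.7, 0.1, -0.6]
opening: 0.127
```

Request:
arm_command --deltas '[{"slide": [0,0,1],"turn": [0,0,0]},{"slide": [0,0,0],"turn": [0,0,0]}]'

```text
time_s: 10.57
ee_pos: [0.5639, -0.064, 0.1087]
ee_rot: [0.002, -0.065, 0.998, 0.0]
ft_force: [-0.6, -0.1, -2.3]
opening: 0.124
```

Request:
arm_command --deltas '[{"slide": [0,0,1.5],"turn": [0,0,0]},{"slide": [0,0,1.5],"turn": [0,0,0]},{"slide": [0,0,0],"turn": [0,0,0]}]'

```text
time_s: 10.82
ee_pos: [0.5636, -0.064, 0.1053]
ee_rot: [0.001, -0.065, 0.998, 0.0]
ft_force: [-0.5, -0.1, -0.6]
opening: 0.122
```

Request:
arm_command --deltas '[{"slide": [0,0,1],"turn": [0,0,0]},{"slide": [0,0,0],"turn": [0,0,0]}]'

```text
time_s: 10.98
ee_pos: [0.5637, -0.064, 0.1044]
ee_rot: [0.002, -0.065, 0.998, 0.0]
ft_force: [-0.0, 0.8, -1.2]
opening: 0.123
```

Request:
arm_command --deltas '[{"slide": [0,0,1],"turn": [0,0,0]},{"slide": [0,0,0],"turn": [0,0,0]}]'

```text
time_s: 11.15
ee_pos: [0.5639, -0.0639, 0.1037]
ee_rot: [0.002, -0.065, 0.998, 0.0]
ft_force: [-0.7, -0.6, -1.3]
opening: 0.121
```

Request:
arm_command --deltas '[{"slide": [0,0,1],"turn": [0,0,0]},{"slide": [0,0,0],"turn": [0,0,0]}]'

```text
time_s: 11.32
ee_pos: [0.5644, -0.0638, 0.1036]
ee_rot: [0.002, -0.065, 0.998, 0.0]
ft_force: [-0.9, 1.4, 4.3]
opening: 0.123
```

Request:
arm_command --deltas '[{"slide": [0,0,1],"turn": [0,0,0]},{"slide": [0,0,0],"turn": [0,0,0]}]'

```text
time_s: 11.48
ee_pos: [0.5652, -0.0636, 0.1035]
ee_rot: [0.003, -0.065, 0.998, 0.0]
ft_force: [-1.3, 2.2, 8.3]
opening: 0.12
```

Contact at TCP z = 0.1036, as predicted (4 to 8 N). I unload, release and lift away.

Request:
arm_command --deltas '[{"slide": [0,0,-2],"turn": [0,0,0]},{"slide": [0,0,0],"turn": [0,0,0]}]'

```text
time_s: 11.65
ee_pos: [0.5641, -0.0641, 0.104]
ee_rot: [0.002, -0.065, 0.998, -0.0]
ft_force: [0.6, 0.0, -0.7]
opening: 0.125
```

Request:
arm_command --deltas '[{"slide": [0,0,0],"turn": [0,0,0]},{"slide": [0,0,0],"turn": [0,0,0]},{"slide": [0,0,0],"turn": [0,0,0]},{"slide": [0,0,0],"turn": [0,0,0]},{"slide": [0,0,-10],"turn": [0,0,0]},{"slide": [0,0,-20],"turn": [0,0,0]},{"slide": [0,0,-25],"turn": [0,0,0]},{"slide": [0,0,-25],"turn": [0,0,0]},{"slide": [0,0,-25],"turn": [0,0,0]}]' --fingers -0.2

```text
time_s: 12.4
ee_pos: [0.5633, -0.0641, 0.2104]
ee_rot: [0.002, -0.065, 0.998, 0.0]
ft_force: [0.6, -0.0, -0.5]
opening: 0.598
```

Request:
arm_command --deltas '[{"slide": [30,0,0],"turn": [0,0,0]},{"slide": [30,0,0],"turn": [0,0,0]},{"slide": [30,0,0],"turn": [0,0,0]},{"slide": [30,0,0],"turn": [0,0,0]},{"slide": [30,0,0],"turn": [0,0,0]},{"slide": [20,0,0],"turn": [0,0,0]},{"slide": [0,0,0],"turn": [0,0,0]}]' --fingers 1

```text
time_s: 12.98
ee_pos: [0.3901, -0.086, 0.2084]
ee_rot: [0.0, -0.064, 0.998, 0.0]
ft_force: [0.3, 0.6, -1.2]
opening: 0.001
```

```bash
python3 - <<'E'
from h import *
st();go(W([-.235,-.001,.095]))
S=cam('side')
cv2.imwrite('pics/p.png',cv2.resize(S['img'][180:340,220:400],None,fx=3,fy=3,interpolation=cv2.INTER_CUBIC))
E
```

```text
t 12.9833 pos [ 0.3901 -0.086   0.2084] L [-0.2409  0.0005  0.2084] F [ 0.3  0.6 -1.2] op 0.001
slide mm [ -5.9  -1.6 113.4] turn deg [ 0.03  0.01 -0.07]
```

View pics/p.png

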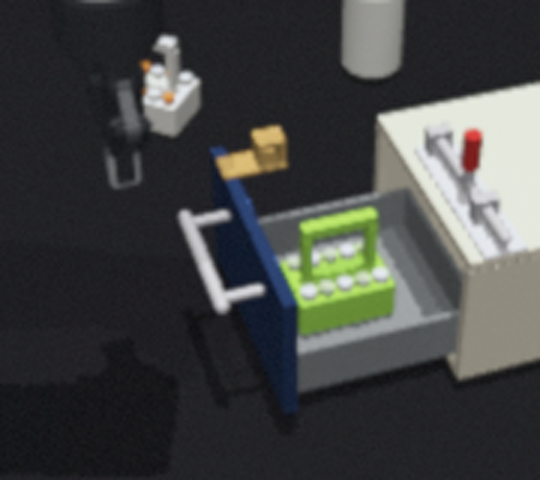

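The rack stands upright on the drawer floor at (340,290) in the crop, and the fingers are clear of the handle. I go down and push the handle.

Request:
arm_command --deltas '[{"slide": [0,-1.5,20],"turn": [0,0,0]},{"slide": [0,0,25],"turn": [0,0,0]},{"slide": [0,0,25],"turn": [0,0,0]},{"slide": [0,0,25],"turn": [0,0,0]},{"slide": [0,0,18],"turn": [0,0,0]},{"slide": [-10,0,0],"turn": [0,0,0]},{"slide": [-10,0,0],"turn": [0,0,0]},{"slide": [-5,0,0],"turn": [0,0,0]},{"slide": [-3,0,0],"turn": [0,0,0]},{"slide": [-3,0,0],"turn": [0,0,0]}]'

```text
time_s: 13.87
ee_pos: [0.4285, -0.0837, 0.0965]
ee_rot: [0.003, -0.065, 0.998, -0.0]
ft_force: [-0.8, 0.5, 0.8]
opening: -0.001
```

Request:
arm_command --deltas '[{"slide": [-3,0,0],"turn": [0,0,0]},{"slide": [-3,0,0],"turn": [0,0,0]},{"slide": [-3,0,0],"turn": [0,0,0]},{"slide": [-4,0,0],"turn": [0,0,0]},{"slide": [-4,0,0],"turn": [0,0,0]},{"slide": [-5,0,0],"turn": [0,0,0]},{"slide": [-5,0,0],"turn": [0,0,0]}]'

```text
time_s: 14.45
ee_pos: [0.4532, -0.08, 0.0952]
ee_rot: [0.002, -0.065, 0.998, 0.0]
ft_force: [-1.3, -0.9, 0.5]
opening: -0.003
```

```bash
python3 - <<'E'
from h import *
st()
E
```

```text
t 14.45 pos [ 0.4532 -0.08    0.0952] L [-0.1775 -0.0017  0.0952] F [-1.3 -0.9  0.5] op -0.003
```

Request:
arm_command --deltas '[{"slide": [-6,0,0],"turn": [0,0,0]},{"slide": [-6,0,0],"turn": [0,0,0]},{"slide": [-6,0,0],"turn": [0,0,0]},{"slide": [-6,0,0],"turn": [0,0,0]},{"slide": [-6,0,0],"turn": [0,0,0]},{"slide": [-6,0,0],"turn": [0,0,0]},{"slide": [-6,0,0],"turn": [0,0,0]},{"slide": [-6,0,0],"turn": [0,0,0]},{"slide": [-6,0,0],"turn": [0,0,0]},{"slide": [-6,0,0],"turn": [0,0,0]}]'

```text
time_s: 15.28
ee_pos: [0.5129, -0.0722, 0.0953]
ee_rot: [0.002, -0.065, 0.998, 0.0]
ft_force: [-2.2, -1.5, -0.5]
opening: -0.001
```

Request:
arm_command --deltas '[{"slide": [-6,0,0],"turn": [0,0,0]},{"slide": [-6,0,0],"turn": [0,0,0]},{"slide": [-5,0,0],"turn": [0,0,0]},{"slide": [-4,0,0],"turn": [0,0,0]},{"slide": [-4,0,0],"turn": [0,0,0]},{"slide": [-4,0,0],"turn": [0,0,0]},{"slide": [-3,0,0],"turn": [0,0,0]},{"slide": [-3,0,0],"turn": [0,0,0]},{"slide": [0,0,0],"turn": [0,0,0]}]'

```text
time_s: 16.03
ee_pos: [0.5484, -0.0675, 0.0958]
ee_rot: [0.003, -0.065, 0.998, 0.0]
ft_force: [-1.4, -0.0, -0.8]
opening: -0.002
```

```bash
python3 - <<'E'
from h import *
st()
E
```

```text
t 16.0333 pos [ 0.5484 -0.0675  0.0958] L [-0.0815 -0.0016  0.0958] F [-1.4 -0.  -0.8] op -0.002
```

Request:
arm_command --deltas '[{"slide": [-3,0,0],"turn": [0,0,0]},{"slide": [-3,0,0],"turn": [0,0,0]},{"slide": [-3,0,0],"turn": [0,0,0]},{"slide": [-2,0,0],"turn": [0,0,0]},{"slide": [-2,0,0],"turn": [0,0,0]},{"slide": [0,0,0],"turn": [0,0,0]}]'

```text
time_s: 16.53
ee_pos: [0.561, -0.0659, 0.0958]
ee_rot: [0.002, -0.065, 0.998, 0.0]
ft_force: [0.6, 0.1, 0.1]
opening: -0.004
```

Request:
arm_command --deltas '[{"slide": [-2,0,0],"turn": [0,0,0]},{"slide": [-2,0,0],"turn": [0,0,0]},{"slide": [0,0,0],"turn": [0,0,0]}]'

```text
time_s: 16.78
ee_pos: [0.5647, -0.0654, 0.0958]
ee_rot: [0.002, -0.065, 0.998, 0.0]
ft_force: [-0.2, -0.0, -0.1]
opening: -0.004
```

Request:
arm_command --deltas '[{"slide": [-2,0,0],"turn": [0,0,0]},{"slide": [0,0,0],"turn": [0,0,0]}]'

```text
time_s: 16.95
ee_pos: [0.5665, -0.0652, 0.0957]
ee_rot: [0.002, -0.065, 0.998, 0.0]
ft_force: [-0.7, 1.0, -0.4]
opening: -0.0
```

Request:
arm_command --deltas '[{"slide": [-1.5,0,0],"turn": [0,0,0]},{"slide": [0,0,0],"turn": [0,0,0]}]'

```text
time_s: 17.12
ee_pos: [0.5674, -0.0651, 0.0956]
ee_rot: [0.001, -0.065, 0.998, 0.0]
ft_force: [-1.9, -0.1, 0.4]
opening: 0.001
```

Request:
arm_command --deltas '[{"slide": [-1.5,0,0],"turn": [0,0,0]},{"slide": [0,0,0],"turn": [0,0,0]}]'

```text
time_s: 17.28
ee_pos: [0.5674, -0.0651, 0.0955]
ee_rot: [0.0, -0.065, 0.998, -0.0]
ft_force: [-5.5, -1.0, 3.6]
opening: 0.0
```

Request:
arm_command --deltas '[{"slide": [-1.5,0,0],"turn": [0,0,0]},{"slide": [0,0,0],"turn": [0,0,0]}]'

```text
time_s: 17.45
ee_pos: [0.5675, -0.0651, 0.0954]
ee_rot: [-0.001, -0.065, 0.998, -0.0]
ft_force: [-8.5, -0.9, 5.3]
opening: -0.001
```

```bash
python3 - <<'E'
from h import *
st()
E
```

```text
t 17.45 pos [ 0.5675 -0.0651  0.0954] L [-0.0622 -0.0017  0.0954] F [-8.5 -0.9  5.3] op -0.001
```

The drawer is on its stop: no movement as the force rose to 8.5 N. I retreat and go to the knob.

Request:
arm_command --deltas '[{"slide": [10,0,0],"turn": [0,0,0]},{"slide": [10,0,0],"turn": [0,0,0]},{"slide": [0,0,-30],"turn": [0,0,0]},{"slide": [0,0,-35],"turn": [0,0,0]},{"slide": [0,0,-35],"turn": [0,0,0]},{"slide": [0,0,-35],"turn": [0,0,0]}]'

```text
time_s: 17.95
ee_pos: [0.55, -0.0673, 0.2321]
ee_rot: [0.002, -0.065, 0.998, 0.0]
ft_force: [0.1, -0.1, -0.9]
opening: 0.002
```

Request:
arm_command --deltas '[{"slide": [-28,-6,0],"turn": [0,0,0]},{"slide": [-28,-6,0],"turn": [0,0,0]},{"slide": [-28,-6,0],"turn": [0,0,0]},{"slide": [-20,-6,0],"turn": [0,0,0]},{"slide": [0,0,0],"turn": [0,0,0]},{"slide": [0,0,0],"turn": [0,0,0]}]' --fingers 0.4

```text
time_s: 18.45
ee_pos: [0.6572, -0.0777, 0.2302]
ee_rot: [0.002, -0.065, 0.998, 0.0]
ft_force: [-0.5, -0.1, -0.3]
opening: 0.3
```

```bash
python3 - <<'E'
from h import *
st();go(W([.03,-.025,.176]))
E
```

```text
t 18.45 pos [ 0.6572 -0.0777  0.2302] L [ 0.0251 -0.0259  0.2302] F [-0.5 -0.1 -0.3] op 0.3
slide mm [-4.7  0.9 54.2] turn deg [0.01 0.2  0.01]
```

Request:
arm_command --deltas '[{"slide": [-4.7,0.9,0],"turn": [0,0,0]},{"slide": [0,0,10],"turn": [0,0,0]},{"slide": [0,0,10],"turn": [0,0,0]},{"slide": [0,0,10],"turn": [0,0,0]},{"slide": [0,0,8],"turn": [0,0,0]},{"slide": [0,0,8],"turn": [0,0,0]},{"slide": [0,0,8],"turn": [0,0,0]},{"slide": [0,0,0],"turn": [0,0,0]}]'

```text
time_s: 19.12
ee_pos: [0.6598, -0.0759, 0.1745]
ee_rot: [-0.0, -0.065, 0.998, 0.0]
ft_force: [0.1, 0.2, -0.0]
opening: 0.303
```

Request:
arm_command --deltas '[{"slide": [0,4,0],"turn": [0,0,0]},{"slide": [0,4,0],"turn": [0,0,0]},{"slide": [0,4,0],"turn": [0,0,0]},{"slide": [0,4,0],"turn": [0,0,0]}]'

```text
time_s: 19.45
ee_pos: [0.6592, -0.0603, 0.1773]
ee_rot: [0.002, -0.065, 0.998, -0.0]
ft_force: [0.0, -2.1, -1.7]
opening: 0.301
```

Request:
arm_command --deltas '[{"slide": [0,4,0],"turn": [0,0,0]},{"slide": [0,4,0],"turn": [0,0,0]},{"slide": [0,4,0],"turn": [0,0,0]},{"slide": [0,4,0],"turn": [0,0,0]}]'

```text
time_s: 19.78
ee_pos: [0.6571, -0.044, 0.1772]
ee_rot: [0.002, -0.065, 0.998, -0.0]
ft_force: [0.2, -2.8, -1.6]
opening: 0.301
```

Request:
arm_command --deltas '[{"slide": [0,4,0],"turn": [0,0,0]},{"slide": [0,4,0],"turn": [0,0,0]},{"slide": [0,4,0],"turn": [0,0,0]},{"slide": [0,4,0],"turn": [0,0,0]}]'

```text
time_s: 20.12
ee_pos: [0.655, -0.0281, 0.1772]
ee_rot: [0.002, -0.065, 0.998, 0.0]
ft_force: [-0.5, -3.0, -0.8]
opening: 0.299
```

```bash
python3 - <<'E'
from h import *
st()
E
```

```text
t 20.1167 pos [ 0.655  -0.0281  0.1772] L [0.0293 0.0236 0.1772] F [-0.5 -3.  -0.8] op 0.299
```

Request:
arm_command --deltas '[{"slide": [0,2,0],"turn": [0,0,0]},{"slide": [0,2,0],"turn": [0,0,0]},{"slide": [0,0,0],"turn": [0,0,0]}]'

```text
time_s: 20.37
ee_pos: [0.6545, -0.0239, 0.1772]
ee_rot: [0.002, -0.065, 0.998, 0.0]
ft_force: [-0.5, -0.8, 0.6]
opening: 0.306
```

Request:
arm_command --deltas '[{"slide": [0,1.5,0],"turn": [0,0,0]},{"slide": [0,0,0],"turn": [0,0,0]}]'

```text
time_s: 20.53
ee_pos: [0.6544, -0.0228, 0.1771]
ee_rot: [0.002, -0.065, 0.998, 0.0]
ft_force: [-0.3, -1.5, 0.7]
opening: 0.301
```

Request:
arm_command --deltas '[{"slide": [0,1.5,0],"turn": [0,0,0]},{"slide": [0,0,0],"turn": [0,0,0]}]'

```text
time_s: 20.7
ee_pos: [0.6543, -0.0227, 0.1771]
ee_rot: [0.002, -0.065, 0.998, -0.001]
ft_force: [0.3, -4.5, 0.2]
opening: 0.298
```

```bash
python3 - <<'E'
from h import *
st()
E
```

```text
t 20.7 pos [ 0.6543 -0.0227  0.1771] L [0.0294 0.029  0.1771] F [ 0.3 -4.5  0.2] op 0.298
```

At the stop (commanding more moves nothing, 4.5 N). I push once more briefly, then back off, lift and move aside for a check.

Request:
arm_command --deltas '[{"slide": [0,1.5,0],"turn": [0,0,0]},{"slide": [0,0,0],"turn": [0,0,0]}]'

```text
time_s: 20.87
ee_pos: [0.6543, -0.0226, 0.1771]
ee_rot: [0.002, -0.064, 0.998, -0.002]
ft_force: [1.0, -8.1, -0.1]
opening: 0.301
```

Request:
arm_command --deltas '[{"slide": [0,-6.5,0],"turn": [0,0,0]},{"slide": [0,0,-15],"turn": [0,0,0]},{"slide": [0,0,-25],"turn": [0,0,0]},{"slide": [0,0,-30],"turn": [0,0,0]},{"slide": [30,-20,0],"turn": [0,0,0]},{"slide": [30,-20,0],"turn": [0,0,0]},{"slide": [30,-20,0],"turn": [0,0,0]},{"slide": [30,-20,0],"turn": [0,0,0]},{"slide": [30,-20,0],"turn": [0,0,0]},{"slide": [30,-20,0],"turn": [0,0,0]}]'

```text
time_s: 21.7
ee_pos: [0.4902, -0.169, 0.2463]
ee_rot: [0.002, -0.065, 0.998, 0.001]
ft_force: [0.9, -0.7, -0.6]
opening: 0.303
```

Request:
arm_command --deltas '[{"slide": [30,-20,0],"turn": [0,0,0]},{"slide": [30,-20,0],"turn": [0,0,0]},{"slide": [20,-20,0],"turn": [0,0,0]},{"slide": [10,-20,0],"turn": [0,0,0]},{"slide": [0,-20,0],"turn": [0,0,0]},{"slide": [0,0,0],"turn": [0,0,0]},{"slide": [0,0,0],"turn": [0,0,0]}]'

```text
time_s: 22.28
ee_pos: [0.4153, -0.28, 0.2459]
ee_rot: [0.002, -0.064, 0.998, 0.001]
ft_force: [0.5, 0.3, -0.3]
opening: 0.301
```

```bash
python3 - <<'E'
from h import *
st()
T=cam('top');S=cam('side')
m=cv2.inRange(cv2.cvtColor(T['img'],cv2.COLOR_BGR2HSV),(0,150,70),(8,255,255))[100:200,250:380]
v,u=np.nonzero(m);p=onz(T,(u.mean()+250,v.mean()+100),.18);print('knob L',len(u),(RL.T@(p-O)).round(4))
a=S['img'][150:350,270:470];b=T['img'][80:280,230:430]
cv2.imwrite('pics/f.png',cv2.resize(np.hstack([a,b]),None,fx=2,fy=2,interpolation=cv2.INTER_CUBIC))
E
```

```text
t 22.2833 pos [ 0.4153 -0.28    0.2459] L [-0.241  -0.1951  0.2459] F [ 0.5  0.3 -0.3] op 0.301
knob L 39 [0.0297 0.0226 0.18  ]
```

View pics/f.png

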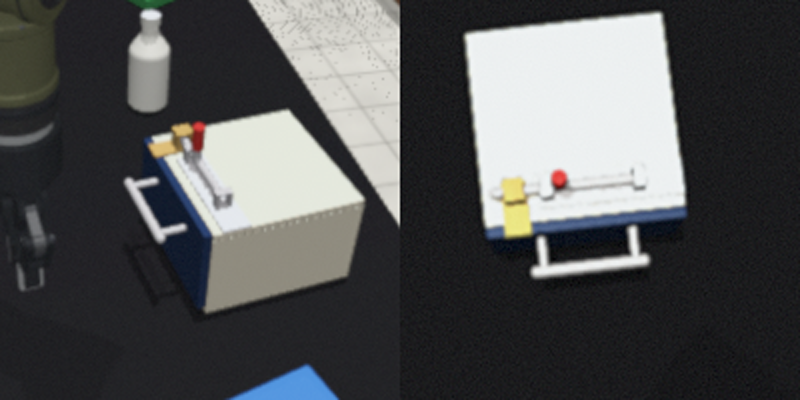

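The drawer is shut flush. The bolt runs through the brass keeper at (513,190) in the crop, and its tip shows beyond at (497,193). The knob is at local y = +22.6 mm against 23 expected. I hand the job in.

```bash
python3 -c "
from bench import bot
bot.job_done()"
```

```text
the job is handed in; nothing more can be done
```

I drew the bolt fully back, set the largest lime-green rack upright in the open drawer, shut the drawer and pushed the bolt across. The job is handed in. The arm's work finished at about 22 s, against the 61 s limit.

- **Bolt drawn back:** the knob measured -25.4 mm along the locker's y, where -25 is expected.
- **Rack:** it was lowered onto the drawer floor with light contact (peak about 8 N on touching down) and stood upright after release. It can't be seen inside the shut drawer, so I haven't checked it since.
- **Drawer:** it stopped moving while the push rose to 8.5 N, and it looks flush in both camera views.
- **Bolt across:** the knob measured +22.6 mm where +23 is expected, and the tip is visible beyond the keeper.
- **Other things:** I never touched the white rack, the bottle or the tip box, but I took no final measurement of where they stand. The arm is clear of everything.

No check failed or disagreed.

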